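# Sort tubes and dropper bottles into two stack-nest trays

## Task

Sort the loose things on the bench: lay both sample tubes flat in the tray that stands on the black rubber mat, then stack the other tray on top of it, turned half round so that their white cards are at opposite ends and it stands on the lugs instead of nesting down onto the tubes. Then stand both dropper bottles upright in that upper tray, keeping the bottles upright all the while, and leave the tape roll and the label roll where they are.

Things in the scene. Friction and masses are not known exactly. Their poses are not given: they have to be found in the camera images.
- tray_lower: light-blue moulded tray on a black mat (222x232x4 mm), fixed. Origin: centre of mat underside, z up; inner floor z=7, rim top 51. 197 (x) x 209 (y) overall, inner floor 160x172, walls lean out 1:4. Middle: tower 40x40 at floor, knob 16x16 at z 40-58. Bays 65 wide at y=+-53 take a tube along x. Lug columns at both x ends, y=-62 and 28, 20 wide, 22 inward, tops z=42. Card on +x rim
- tray_upper: the same tray, loose, no mat, 0.2 to 0.25 kg. Origin: centre of underside, z up; inner floor z=3 mm, tower to 36, knob 16x16 at 36-54 (grip along x or y), rim top 47, lug tops 38. On the lower tray turned 180 deg (yaw + pi, centred) it stands on the lugs, origin 42 above the lower origin, 5 mm play all round, leaning walls guide it in. The same way round it nests about 17 mm lower, onto the tubes
- card_upper (a point): middle of the white card (18 x 60 mm) on the rim of the loose tray, 109 mm along +x from that tray's origin and 45 mm above its underside
- tube_1: capped sample tube lying on the bench, 108 mm long, body 15.5 mm, red cap 18.5 mm in diameter (last 18 mm), 16 g. Origin: centre of the round tip away from the cap; its own z axis runs along the tube from tip to cap (level while it lies). Grip across the middle, 50 mm along z. Lies with its axis about 8 mm above its support
- tube_2: second capped sample tube lying on the bench, same kind, size, origin and axes as tube_1
- bottle_1: brown dropper bottle with black bulb standing on the bench, 102 mm tall, round body 33 mm in diameter from 0 to about 60 mm height, collar 24 mm in diameter from 66 to 77 mm, bulb 13 mm thick above; 70 g. Origin: centre of its underside, z up
- bottle_2: second dropper bottle, same kind, size, origin and axes as bottle_1
- tape_roll: bystander: roll of brown tape lying flat, 92 mm in diameter, 48 mm high; origin at the centre of its underside
- label_roll: bystander: white roll of labels lying flat, 79 mm in diameter, 30 mm high; origin at the centre of its underside

How it is judged (in metres and radians):
On the way, in this order (a step that is already met when the one before it is completed fails the run):
1. both tubes lie in the lower tray, released (x of tube_1 in the frame of tray_lower between -0.1 and 0.1 m and y of tube_1 in the frame of tray_lower between -0.1 and 0.1 m and z of tube_1 in the frame of tray_lower between 0.005 and 0.024 m and angle between tube_1's own z axis and vertical between 1.4 and 1.74 rad and x of tube_2 in the frame of tray_lower between -0.1 and 0.1 m and y of tube_2 in the frame of tray_lower between -0.1 and 0.1 m and z of tube_2 in the frame of tray_lower between 0.005 and 0.024 m and angle between tube_2's own z axis and vertical between 1.4 and 1.74 rad and linear speed of each of tube_1, tube_2 below 0.02 m/s and contact force between the fingers and tube_1 below 0.05 N and contact force between the fingers and tube_2 below 0.05 N), for 0.2 s.
2. the other tray is stacked on the lower one, turned half round and standing on its lugs, released, with the tubes in the lower tray (x of tube_1 in the frame of tray_lower between -0.1 and 0.1 m and y of tube_1 in the frame of tray_lower between -0.1 and 0.1 m and z of tube_1 in the frame of tray_lower between 0.005 and 0.024 m and angle between tube_1's own z axis and vertical between 1.4 and 1.74 rad and x of tube_2 in the frame of tray_lower between -0.1 and 0.1 m and y of tube_2 in the frame of tray_lower between -0.1 and 0.1 m and z of tube_2 in the frame of tray_lower between 0.005 and 0.024 m and angle between tube_2's own z axis and vertical between 1.4 and 1.74 rad and x of tray_upper in the frame of tray_lower between -0.012 and 0.012 m and y of tray_upper in the frame of tray_lower between -0.012 and 0.012 m and z of tray_upper in the frame of tray_lower between 0.038 and 0.046 m and angle between tray_upper's own z axis and vertical below 0.05 rad and angle between the x axis of tray_upper and the x axis of tray_lower, either way round below 0.12 rad and x of card_upper in the frame of tray_lower below -0.05 m and linear speed of tray_upper below 0.02 m/s and contact force between the fingers and tray_upper below 0.05 N), for 0.2 s.
At the end, for the whole second after the job is handed in: Both tubes lie flat in the lower tray; the other tray stands level on its lugs (origin 38 to 46 mm above the lower one's), half turned, within 12 mm and 7 degrees; both bottles stand upright (within 7 degrees) on the upper tray's floor; all released and at rest (all of step 2 and x of bottle_1 in the frame of tray_upper between -0.095 and 0.095 m and y of bottle_1 in the frame of tray_upper between -0.095 and 0.095 m and z of bottle_1 in the frame of tray_upper between -0.002 and 0.01 m and angle between each of bottle_1, bottle_2's own z axis and vertical below 0.12 rad and x of bottle_2 in the frame of tray_upper between -0.095 and 0.095 m and y of bottle_2 in the frame of tray_upper between -0.095 and 0.095 m and z of bottle_2 in the frame of tray_upper between -0.002 and 0.01 m and linear speed of each of tube_1, tube_2, bottle_1, bottle_2 below 0.02 m/s and contact force between the fingers and tube_1 below 0.05 N and contact force between the fingers and tube_2 below 0.05 N and contact force between the fingers and bottle_1 below 0.05 N and contact force between the fingers and bottle_2 below 0.05 N); the robot touches nothing.
It fails at once if tape_roll moved more than 30 mm (distance of tape_roll from where it was at the start of the episode above 0.03 m).
It fails at once if label_roll moved more than 30 mm (distance of label_roll from where it was at the start of the episode above 0.03 m).
It fails at once if bottle_1 tipped by more than 35 degrees (angle between bottle_1's own z axis and vertical above 0.6 rad).
It fails at once if bottle_2 tipped by more than 35 degrees (angle between bottle_2's own z axis and vertical above 0.6 rad).
It also fails if it takes over 144 s, if anything falls off the work surface, if the arm or the gripper's body presses on something with over 40 N, if the wrist force passes 120 N, or if a joint passes its speed limit or range.

## Robot

A 6-joint arm with a two-finger parallel gripper is mounted at the origin on the work surface; the furniture and walls round the work are solid. World frame = base frame: x ahead of the robot, y to its left, z up, the work surface at z = 0. Lengths are in mm, angles in rad, forces in N, time in s.
With the tool pointing down it reaches from about 350 to 975 mm from the base axis. Payload 7.1 kg.
Tool frame: the origin (TCP) lies between the finger pads; the fingertips stand 14 mm ahead of it and the grasp point (between the pads) lies 5 mm behind it; z points along the fingers, y is the line along which they close (so a half turn about z gives the same grasp; the last joint's range is limited). The gripper opens to 88 mm and grips with 3 to 60 N. Pads are 20 mm wide; open, the fingers measure 115 mm over their backs; the gripper's body (75 mm by 178 mm) begins 61 mm behind the grasp point.
Start: joints at [1.305, 0.423, 1.63, -0, 1.089, -0.019], TCP at [152.657, 606.053, 236.675] pointing down, gripper open.
Joint ranges: [-3, 3], [-0.9, 2.11], [0.09, 2.58], [-1.31, 4.45], [0.11, 2.69], [-2.54, 2.54]. Speed limits (rad/s): [2.39, 2.39, 3.01, 3.14, 3.14, 3.14].

## Interface

Orientations are given as a rotation vector (axis times angle).
In Python, from workcell import ctrl gives the robot as it stands. The module is installed in compiled form; this text tells all that it offers.
- The arm moves only by the tool servo_tool, never from a script. Its argument "plan" is a list of rows, each a list of 3 entries, a list of its own where there are three numbers: the closure, from 0 (fully open) to 1 (shut), then the shift along the world's x, y, z in mm, then the turn about the world's z in degrees. In form: [[hand, [x, y, z], yaw], ...]. A call has 1 to 10 rows; each row is the pose to reach, as a shift and turn from the pose commanded when the call began; what a row does not reach only later rows make up. A row lasts 1/12 s, in which the tool goes at most 41.7 mm and 7.16 degrees, less where a joint would pass 70% of its speed; a pose out of reach is approached as far as the arm can. A call with a gripper value outside its range is refused whole. The fingers move at their own pace and stop on an object; the grip force is fixed at half the most. Time passes only in rows, so rows that repeat a pose let the fingers close. It gives the time, the measured TCP pose, the force, the opening and the grip force at its end, in the units of the state.
- ctrl.get_obs(): the state, without advancing time (a new reading comes with each control period).
- ctrl.get_image(name): name is "side" or "top"; returns the picture (420x560x3 uint8, blue, green, red); there is no depth.
- ctrl.camera_info(name): a dict with "fovy" (degrees; the focal length in pixels is half the picture's height over the tangent of half this angle, whatever the lens; pixels are square), "cx", "cy" (the principal point, pixels), "rvec" (rotation vector, rad) and "tvec" (3), from world to camera coordinates, as OpenCV has them. Camera axes: x right, y down, z forward; pixel columns grow to the right and rows downward; lengths in mm; the calibration is good to about 2 mm. A picture is of the moment at which its call begins. camera_info takes no time and is no camera call.
- ctrl.close_job(): hands the job in; it is judged then, once.
The state is a dict: "t": time; "qpos": joint angles; "qvel": joint speeds; "joint_torque": joint torques, N m; "ee_pos": TCP position; "orientation": TCP orientation; "ft_force": force on the tool from outside, world axes, zero at the start; "moment": the same for the moment, N m; "width": finger opening in mm; "grasp_force": force on a finger pad.
Only numpy, scipy, OpenCV 4.12 (cv2) and the standard library are available. Lean on these libraries where they do the work, as an engineer would, in place of code of your own. Each camera call takes 0.05 s, during which the arm holds its last target. There are 200 camera calls.

## Working session

There is one attempt and no reset: what is moved stays moved. The work goes in short steps, Python scripts to look and compute and a tool call to move; the robot and the scene stay as the last step left them, time stands still between calls to the robot, and variables do not carry over. Pictures are saved under pics/ and viewed, at most 15 in all, crops included, and the job is handed in when it is done.

Besides the shell and the picture viewer there is one more tool, called after "Emit:" in YAML: its name, and indented under it one key for each argument. servo_tool: Moves the arm, as the interface text tells. Its arguments: {"type":"object","properties":{"plan":{"type":"array"}},"required":["plan"]}

```bash
mkdir -p pics
cat > h.py <<'E'
import numpy as np,cv2
from workcell import ctrl
def cam(n):
    c=ctrl.camera_info(n);f=210/np.tan(np.radians(c['fovy'])/2)
    K=np.array([[f,0,c['cx']],[0,f,c['cy']],[0,0,1]]);R=cv2.Rodrigues(np.array(c['rvec'],float))[0]
    return K,R,np.array(c['tvec'],float).ravel()
def ray(n,u,v):
    K,R,t=cam(n);d=R.T@np.linalg.inv(K)@[u,v,1];return -R.T@t,d/np.linalg.norm(d)
def atz(n,u,v,z):
    o,d=ray(n,u,v);return o+d*(z-o[2])/d[2]
def tri(a,b):
    o1,d1=ray('top',*a);o2,d2=ray('side',*b)
    s=np.linalg.lstsq(np.c_[d1,-d2],o2-o1,rcond=None)[0]
    p,q=o1+s[0]*d1,o2+s[1]*d2
    return (p+q)/2,np.linalg.norm(p-q)
def proj(n,P):
    K,R,t=cam(n);x=K@(R@np.array(P,float)+t);return x[:2]/x[2]
E
python3 - <<'E'
from h import *
for n in('top','side'):
    im=ctrl.get_image(n);cv2.imwrite(f'pics/{n}0.png',im);cv2.imwrite(f'pics/{n}0b.png',cv2.resize(im,(800,600),interpolation=cv2.INTER_CUBIC))
    c=ctrl.camera_info(n);print(c);print(ray(n,280,210))
print(ctrl.get_obs())
E
```

```text
{'fovy': 53.9304502181127, 'cx': 279.07613089649215, 'cy': 207.8099124011459, 'rvec': array([ 2.17935916, -2.12955715,  0.13133439]), 'tvec': array([ -98.76454725,  530.82588567, 1334.5780011 ])}
(array([ 361.50566597,  -93.88686453, 1390.36970186]), array([ 0.12013576,  0.00306416, -0.99275274]))
{'fovy': 48.14481421925116, 'cx': 272.4656109943234, 'cy': 200.60110662535652, 'rvec': array([ 2.11087589, -0.17155244,  0.06885264]), 'tvec': array([-520.70990319,   68.45543328, 1477.59238157])}
(array([  346.3275212 , -1293.71487304,   815.75932176]), array([ 0.13223806,  0.83332555, -0.53673236]))
{'t': 0.1, 'qpos': array([ 1.30496151e+00,  4.23763131e-01,  1.63057946e+00, -1.98957469e-05,
        1.08861027e+00, -1.90004237e-02]), 'qvel': array([-0.00132236, -0.000543  , -0.00145626, -0.00142686, -0.00170988,
        0.00050336]), 'joint_torque': array([-3.16899868e-04, -5.45613956e+01, -2.74321783e+01,  6.45697676e-02,
        1.88107841e-02, -5.08679307e-05]), 'ee_pos': array([152.56655257, 605.60800412, 235.99363072]), 'orientation': array([-3.86706898e-01, -3.11752374e+00,  2.11878860e-03]), 'ft_force': array([-0.33102206, -0.62352452,  0.10433985]), 'moment': array([ 0.01948728, -0.0069427 ,  0.00793772]), 'grasp_force': 0.0, 'width': 87.90109375087837}
```

View pics/top0b.png

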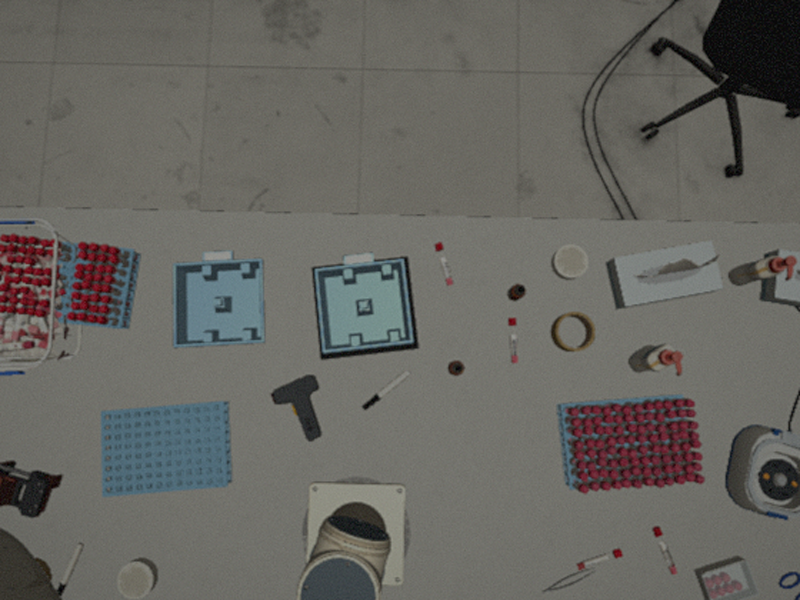

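View pics/side0b.png

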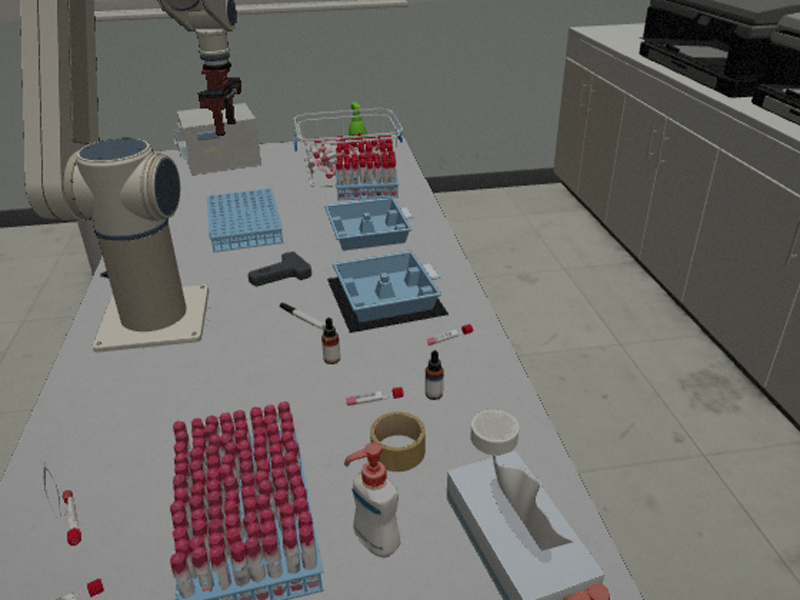

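Top view (800 px scale): loose tray around (220,303), lower tray on the mat around (365,306), both cards at the upper (+x) rim; tubes at (445,263) and (513,340); bottles at (516,291) and (456,367); rolls at (570,260) and (573,331). Enlarging now.

```bash
cat >> h.py <<'E'
def crop(im,x0,y0,w,h,s):
    c=cv2.resize(im[y0:y0+h,x0:x0+w],None,fx=s,fy=s,interpolation=cv2.INTER_CUBIC)
    c=np.clip(c.astype(float)*1.5,0,255).astype(np.uint8)
    for x in range(-(-x0//10)*10,x0+w,10):
        cv2.line(c,(int((x-x0+.5)*s),0),(int((x-x0+.5)*s),6),(0,255,255),1)
        if x%20==0: cv2.putText(c,str(x),(int((x-x0+.5)*s)-10,16),0,.35,(0,255,255))
    for y in range(-(-y0//10)*10,y0+h,10):
        cv2.line(c,(0,int((y-y0+.5)*s)),(6,int((y-y0+.5)*s)),(0,255,255),1)
        cv2.putText(c,str(y),(8,int((y-y0+.5)*s)+4),0,.35,(0,255,255))
    return c
def hcat(a,b):
    h=max(a.shape[0],b.shape[0]);p=lambda c:np.pad(c,((0,h-c.shape[0]),(0,0),(0,0)))
    return np.hstack([p(a),p(b)])
E
python3 - <<'E'
from h import *
t=cv2.imread('pics/top0.png');s=cv2.imread('pics/side0.png')
cv2.imwrite('pics/A.png',crop(t,118,170,176,85,4.5))
cv2.imwrite('pics/B.png',hcat(crop(t,296,166,80,104,5),crop(s,220,215,115,85,3.45)))
cv2.imwrite('pics/C.png',crop(s,222,130,95,105,5.7))
E
```

```text
(no output)
```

View pics/A.png

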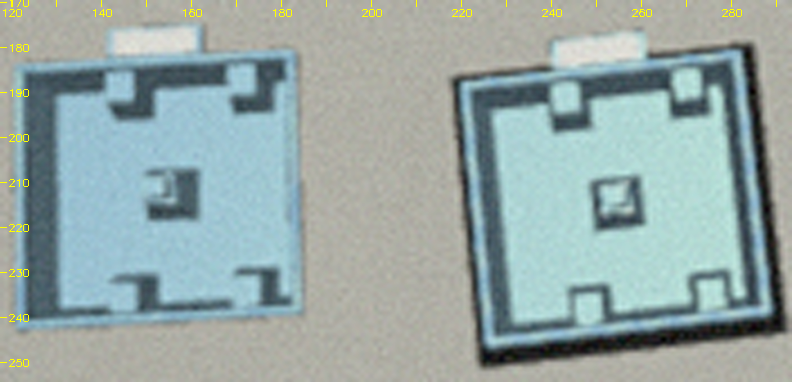

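View pics/B.png

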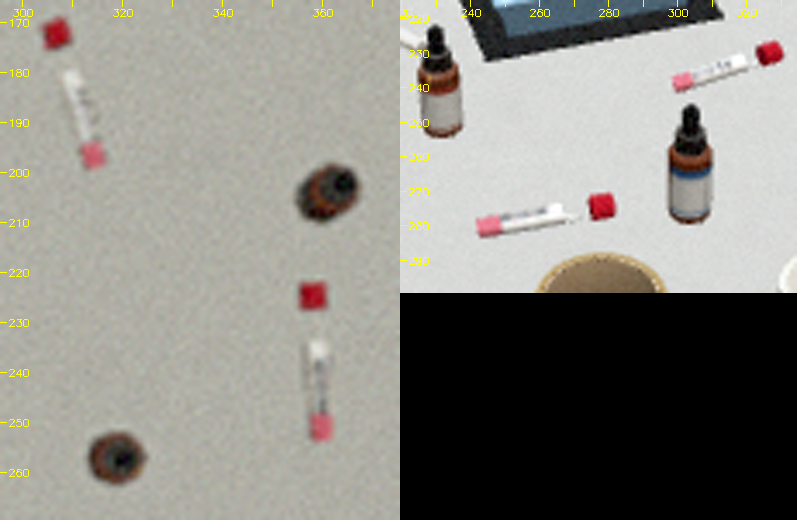

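View pics/C.png

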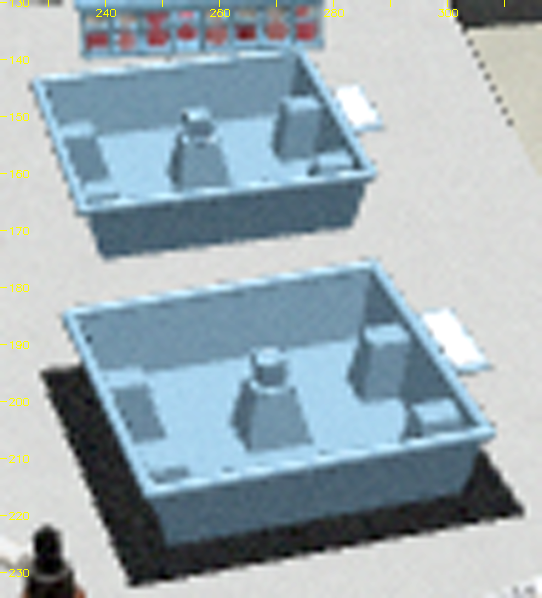

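The enlargements show trays with readable rim corners, knobs and lugs; both tubes with caps and pink tips, and both bottles with bulb tops. I triangulate these.

Run:
```python
from h import *
np.set_printoptions(precision=1,suppress=True)
A=lambda x,y:(117.5+x/4.5,169.5+y/4.5)
C=lambda x,y:(221.5+x/5.7,129.5+y/5.7)
B=lambda x,y:(295.5+x/5,165.5+y/5)
S=lambda x,y:(219.5+(x-400)/3.45,214.5+y/3.45)
def tray(T,Sd,zr):
    P=[]
    for k in range(4):
        p,e=tri(A(*T[k]),C(*Sd[k]));q=atz('top',*A(*T[k]),zr);r=atz('side',*C(*Sd[k]),zr);P.append(p);print(p,e,q,r)
    P=np.array(P);c=P.mean(0);dx=P[0]+P[1]-P[2]-P[3];dy=P[0]+P[3]-P[1]-P[2]
    print('ctr',c,'len',np.linalg.norm(dx)/2,np.linalg.norm(dy)/2,'yaw',np.degrees(np.arctan2(dx[1],dx[0])),np.degrees(np.arctan2(-dy[0],dy[1])))
print('loose');tray([(18,66),(298,54),(302,313),(18,326)],[(300,50),(374,178),(84,210),(35,86)],47)
print('lower');tray([(460,84),(742,50),(774,310),(488,346)],[(376,264),(492,436),(150,492),(68,316)],51)
print('knobs');print(tri(A(159,186),C(197,118)),tri(A(617,196),C(267,358)))
print('tubes')
for a,b in [((57,33),(769,53)),((94,156),(684,81)),((313,297),(602,206)),((321,427),(489,226))]: print(tri(B(*a),S(*b)),atz('top',*B(*a),8),atz('side',*S(*b),8))
print('bottles bulb top')
for a,b,base in [((344,182),(690,110),(690,214)),((123,458),(434,32),(442,129))]: print(tri(B(*a),S(*b)),'base side',atz('side',*S(*base),0))
```

```text
loose
[599.6 436.8  45.9] 2.706063047198984 [598.1 436.4  47. ] [600.7 434.6  47. ]
[614.8 231.6  43.8] 4.936366447331126 [611.7 230.9  47. ] [616.3 225.9  47. ]
[425.5 218.3  45.9] 7.359413346057689 [421.8 218.1  47. ] [429.1 216.2  47. ]
[410.2 425.5  39.9] 4.416225618018319 [407.7 422.8  47. ] [411.8 409.9  47. ]
ctr [512.5 328.   43.9] len 189.78190910405843 206.751024795025 yaw 3.71515845472764 4.23969032762951
lower
[594.5 110.7  47.1] 4.726442629554642 [591.4 110.3  51. ] [595.6 104.1  51. ]
[622.5 -95.5  48.5] 1.352993193205013 [621.4 -95.4  51. ] [622.4 -99.2  51. ]
[ 433.3 -122.7   52.2] 3.4082537044721124 [ 431.7 -122.7   51. ] [ 435.2 -120.8   51. ]
[404.7  82.8  46.5] 7.069752432854499 [401.1  82.3  51. ] [407.9  74.8  51. ]
ctr [513.8  -6.2  48.6] len 191.47781917767384 207.78355536192154 yaw 8.286431426370921 7.836031787884728
knobs
(array([512.7, 325.5,  52.4]), np.float64(3.165761906305884)) (array([512.1,  -7.7,  58.6]), np.float64(2.7054681965508665))
tubes
(array([ 661.5, -178.3,   11.1]), np.float64(2.009584237972058)) [ 661.1 -178.4    8. ] [ 663.8 -173.8    8. ]
(array([ 579.4, -204.8,   10.4]), np.float64(5.786417132422835)) [ 576.8 -204.7    8. ] [ 583.  -201.2    8. ]
(array([ 486.2, -352.5,   11. ]), np.float64(4.002947303759172)) [ 484.4 -352.9    8. ] [ 488.7 -348.9    8. ]
(array([ 399.5, -358. ,    9. ]), np.float64(3.6167219062299543)) [ 397.7 -358.1    8. ] [ 401.4 -356.8    8. ]
bottles bulb top
(array([ 552.2, -356.3,   95.7]), np.float64(4.114502414029634)) base side [ 554.8 -360.4    0. ]
(array([ 374.7, -218.2,   94.6]), np.float64(2.597632847059166)) base side [ 376.  -220.9    0. ]
```

Emit:
servo_tool:
  plan:
    - [0, [462, -799, 0], 31.8]
    - [0, [462, -799, 0], 31.8]
    - [0, [462, -799, 0], 31.8]
    - [0, [462, -799, 0], 31.8]
    - [0, [462, -799, 0], 31.8]
    - [0, [462, -799, 0], 31.8]
    - [0, [462, -799, 0], 31.8]
    - [0, [462, -799, 0], 31.8]
    - [0, [462, -799, 0], 31.8]
    - [0, [462, -799, 0], 31.8]

```text
t: 0.93
ee_pos: [360.7, 245.1, 236.7]
orientation: [0.483, -3.104, 0.0]
ft_force: [0.5, 1.1, -0.3]
width: 87.5
grasp_force: 0.0
```

Emit:
servo_tool:
  plan:
    - [0, [254, -438, 0], 0]
    - [0, [254, -438, 0], 0]
    - [0, [254, -438, 0], 0]
    - [0, [254, -438, 0], 0]
    - [0, [254, -438, 0], 0]
    - [0, [254, -438, 0], 0]
    - [0, [254, -438, 0], 0]
    - [0, [254, -438, 0], 0]
    - [0, [254, -438, 0], 0]
    - [0, [254, -438, 0], 0]

```text
t: 1.77
ee_pos: [569.7, -115.5, 236.4]
orientation: [0.481, -3.104, -0.0]
ft_force: [1.0, 1.2, 0.6]
width: 88.0
grasp_force: 0.0
```

Emit:
servo_tool:
  plan:
    - [0, [0, 0, 0], 0]
    - [0, [0, 0, 0], 0]
    - [0, [0, 0, 0], 0]

```text
t: 2.02
ee_pos: [568.5, -113.2, 236.0]
orientation: [0.481, -3.103, -0.001]
ft_force: [-0.8, 0.5, 0.7]
width: 87.6
grasp_force: 0.0
```

Emit:
servo_tool:
  plan:
    - [0, [46.5, -80, -10], 0]
    - [0, [46.5, -80, -40], 0]
    - [0, [46.5, -80, -80], 0]
    - [0, [46.5, -80, -120], 0]
    - [0, [46.5, -80, -160], 0]
    - [0, [46.5, -80, -176], 0]
    - [0, [46.5, -80, -176], 0]
    - [0, [46.5, -80, -176], 0]
    - [0, [46.5, -80, -176], 0]

```text
t: 2.77
ee_pos: [616.9, -192.7, 62.5]
orientation: [-0.484, 3.102, -0.001]
ft_force: [0.9, 0.8, 0.1]
width: 87.5
grasp_force: 0.0
```

Run:
```python
from h import *
o=ctrl.get_obs();print(o['ee_pos'])
t=ctrl.get_image('top');s=ctrl.get_image('side')
p=o['ee_pos'];print(proj('top',p),proj('side',p),proj('top',p+[0,0,-14]),proj('side',p+[0,0,-14]))
cv2.imwrite('pics/D.png',hcat(crop(t,285,160,65,75,6),crop(s,280,175,66,75,6)))
```

```text
[ 616.86370404 -192.68340799   62.54460616]
[312.14621132 181.96246308] [312.9674873  219.66227817] [311.81984573 182.75786547] [312.84719717 223.6870673 ]
```

View pics/D.png

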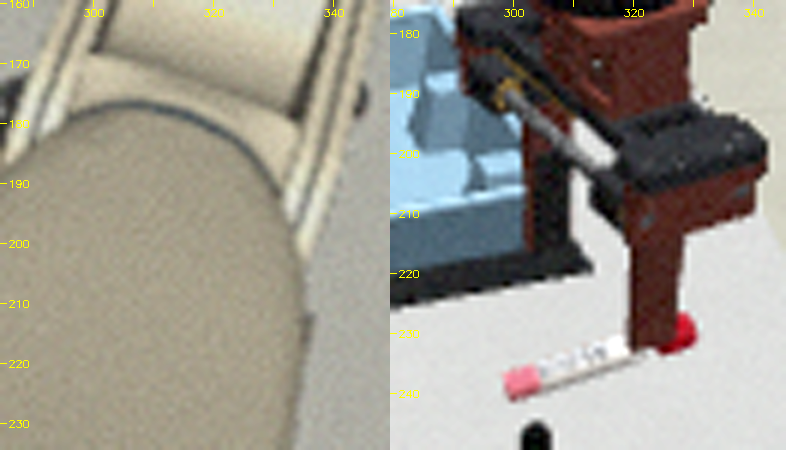

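Run:
```python
from h import *
a=np.radians(107.7);c=np.array([np.cos(a),np.sin(a),0]);w=np.array([c[1],-c[0],0])
p=ctrl.get_obs()['ee_pos'];print(p)
for sg in(-1,1):
  for r in(44,57.5):
    for ww in(-10,10):
      q=p+sg*r*c+ww*w-[0,0,14];u=proj('side',q);print(sg,r,ww,u,(u-[279.5,174.5])*6+[390,0])
```

```text
[ 617.52197867 -193.30929039   63.47254149]
-1 44 -10 [318.0330158  232.19890491] [621.19809481 346.19342943]
-1 44 10 [324.10687415 230.28690467] [657.64124491 334.721428  ]
-1 57.5 -10 [320.53809148 234.66235658] [636.22854888 360.97413945]
-1 57.5 10 [326.64572878 232.72150208] [672.87437266 349.32901248]
1 44 -10 [302.62097243 217.04294602] [528.72583461 255.25767614]
1 44 10 [308.48209366 215.30375053] [563.89256196 244.82250317]
1 57.5 -10 [300.38846221 214.8475309 ] [515.33077326 242.08518537]
1 57.5 10 [306.21806561 213.13269403] [550.30839365 231.79616415]
```

Emit:
servo_tool:
  plan:
    - [0, [0, 0, 0], 0]
    - [0, [0, 0, 0], 0]
    - [0, [0, 0, 0], 0]
    - [0, [0, 0, 0], 0]

```text
t: 3.2
ee_pos: [616.1, -193.5, 61.4]
orientation: [-0.482, 3.103, -0.001]
ft_force: [-0.9, 0.4, 0.3]
width: 87.7
grasp_force: 0.0
```

Emit:
servo_tool:
  plan:
    - [0, [-0.5, 0, -20], 0]
    - [0, [-0.5, 0, -36], 0]
    - [0, [-0.5, 0, -44], 0]
    - [0, [-0.5, 0, -44], 0]
    - [0, [-0.5, 0, -44], 0]
    - [0.6, [-0.5, 0, -44], 0]
    - [1, [-0.5, 0, -44], 0]
    - [1, [-0.5, 0, -44], 0]
    - [1, [-0.5, 0, -44], 0]
    - [1, [-0.5, 0, -44], 0]

```text
t: 4.03
ee_pos: [615.5, -193.4, 17.0]
orientation: [-0.482, 3.104, -0.0]
ft_force: [-0.3, -0.7, 0.1]
width: 57.8
grasp_force: 0.0
```

Emit:
servo_tool:
  plan:
    - [1, [0, 0, 0], 0]
    - [1, [0, 0, 0], 0]
    - [1, [0, 0, 0], 0]
    - [1, [0, 0, 0], 0]

```text
t: 4.37
ee_pos: [615.3, -193.4, 16.7]
orientation: [0.482, -3.104, 0.0]
ft_force: [-0.3, -0.4, -0.2]
width: 31.2
grasp_force: 0.0
```

Emit:
servo_tool:
  plan:
    - [1, [0, 0, 0], 0]
    - [1, [0, 0, 0], 0]
    - [1, [0, 0, 0], 0]
    - [1, [0, 0, 0], 0]
    - [1, [0, 0, 0], 0]
    - [1, [0, 0, 20], 0]
    - [1, [0, 0, 50], 0]
    - [1, [0, 0, 90], 0]
    - [1, [0, 0, 100], 0]
    - [1, [0, 0, 100], 0]

```text
t: 5.2
ee_pos: [617.7, -194.2, 120.5]
orientation: [-0.481, 3.098, -0.005]
ft_force: [-0.3, 0.1, 0.1]
width: 14.6
grasp_force: 30.0
```

Emit:
servo_tool:
  plan:
    - [1, [-99.7, 141.4, 0], -9.5]
    - [1, [-99.7, 141.4, 0], -9.5]
    - [1, [-99.7, 141.4, 0], -9.5]
    - [1, [-99.7, 141.4, 0], -9.5]
    - [1, [-99.7, 141.4, 0], -9.5]
    - [1, [-99.7, 141.4, 0], -9.5]
    - [1, [-99.7, 141.4, -10], -9.5]
    - [1, [-99.7, 141.4, -30], -9.5]
    - [1, [-99.7, 141.4, -40], -9.5]
    - [1, [-99.7, 141.4, -40], -9.5]

```text
t: 6.03
ee_pos: [514.8, -52.9, 73.8]
orientation: [0.221, -3.13, -0.001]
ft_force: [-0.6, 0.4, -0.5]
width: 14.5
grasp_force: 30.0
```

Emit:
servo_tool:
  plan:
    - [1, [0, 0, 0], 0]
    - [1, [0, 0, 0], 0]
    - [1, [0, 0, 0], 0]

```text
t: 6.28
ee_pos: [516.3, -52.4, 77.1]
orientation: [-0.223, 3.133, -0.0]
ft_force: [0.4, -0.2, 0.4]
width: 14.5
grasp_force: 30.0
```

Run:
```python
from h import *
o=ctrl.get_obs();print(o['ee_pos'],o['orientation'],o['width'])
s=ctrl.get_image('side')
cv2.imwrite('pics/E.png',crop(s,222,130,95,105,5.7))
```

```text
[516.27498545 -52.43602767  77.07212175] [-2.22673169e-01  3.13277552e+00 -3.65270766e-04] 14.537087348326228
```

View pics/E.png

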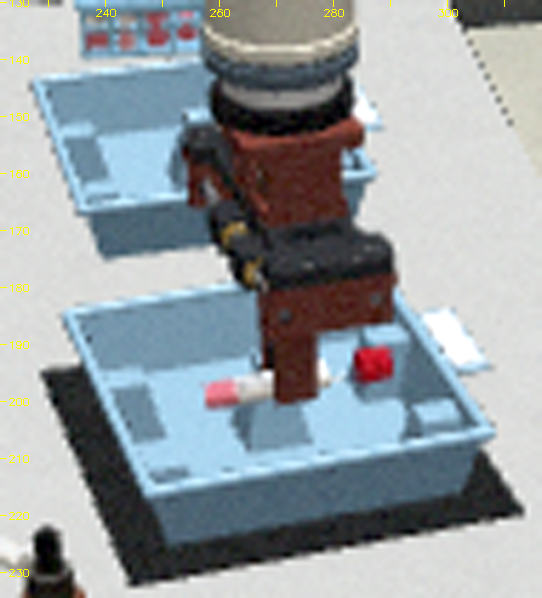

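Run:
```python
from h import *
C=lambda x,y:(221.5+x/5.7,129.5+y/5.7)
R=np.array([[np.cos(.1414),np.sin(.1414)],[-np.sin(.1414),np.cos(.1414)]])
ctr=np.mean([atz('side',*C(*c),51) for c in[(376,264),(492,436),(150,492),(68,316)]],0);print(ctr)
for p in[(222,393),(375,365)]:
    q=atz('side',*C(*p),68.5);print(q,R@(q-ctr)[:2])
```

```text
[515.26759717 -10.29218678  51.        ]
[481.97342735 -57.07820064  68.5       ] [-39.55540212 -41.62695042]
[568.65853931 -42.86538971  68.5       ] [ 48.26756465 -39.7724585 ]
```

Emit:
servo_tool:
  plan:
    - [1, [-1.7, -2.3, -20], 0]
    - [1, [-1.7, -2.3, -38], 0]
    - [1, [-1.7, -2.3, -48], 0]
    - [1, [-1.7, -2.3, -52], 0]
    - [1, [-1.7, -2.3, -52], 0]
    - [1, [-1.7, -2.3, -52], 0]
    - [0.74, [-1.7, -2.3, -52], 0]
    - [0.74, [-1.7, -2.3, -52], 0]
    - [0.74, [-1.7, -2.3, -52], 0]
    - [0.74, [-1.7, -2.3, -52], 0]

```text
t: 7.17
ee_pos: [514.2, -54.3, 25.2]
orientation: [-0.224, 3.133, -0.0]
ft_force: [0.9, -0.1, -0.2]
width: 22.7
grasp_force: 0.0
```

Emit:
servo_tool:
  plan:
    - [0.74, [0, 0, 0], 0]
    - [0.74, [0, 0, 30], 0]
    - [0.74, [0, 0, 70], 0]
    - [0.7, [0, 0, 110], 0]
    - [0, [-40, -150, 110], -4.5]
    - [0, [-78, -301, 110], -4.5]
    - [0, [-78, -301, 110], -4.5]
    - [0, [-78, -301, 110], -4.5]
    - [0, [-78, -301, 110], -4.5]
    - [0, [-78, -301, 110], -4.5]

```text
t: 8.0
ee_pos: [450.3, -298.1, 135.0]
orientation: [-0.101, 3.14, -0.0]
ft_force: [0.9, -0.3, 0.6]
width: 63.0
grasp_force: 0.0
```

Emit:
servo_tool:
  plan:
    - [0, [0, 0, 0], 0]
    - [0, [0, 0, 0], 0]
    - [0, [0, 0, 0], 0]
    - [0, [0, 0, 0], 0]

```text
t: 8.33
ee_pos: [451.2, -295.0, 134.5]
orientation: [0.102, -3.139, -0.001]
ft_force: [-0.8, -0.1, 0.3]
width: 86.8
grasp_force: 0.0
```

Emit:
servo_tool:
  plan:
    - [0, [-14, -60.6, -15], 0]
    - [0, [-14, -60.6, -50], 0]
    - [0, [-14, -60.6, -85], 0]
    - [0, [-14, -60.6, -107], 0]
    - [0, [-14, -60.6, -117.8], 0]
    - [0, [-14, -60.6, -117.8], 0]
    - [0, [-14, -60.6, -117.8], 0]
    - [1, [-14, -60.6, -117.8], 0]
    - [1, [-14, -60.6, -117.8], 0]
    - [1, [-14, -60.6, -117.8], 0]

```text
t: 9.17
ee_pos: [437.8, -356.7, 17.6]
orientation: [-0.102, 3.139, -0.001]
ft_force: [-1.0, 0.3, -0.4]
width: 71.6
grasp_force: 0.0
```

Emit:
servo_tool:
  plan:
    - [1, [0, 0, 0], 0]
    - [1, [0, 0, 0], 0]
    - [1, [0, 0, 0], 0]
    - [1, [0, 0, 0], 0]
    - [1, [0, 0, 0], 0]
    - [1, [0, 0, 0], 0]
    - [1, [0, 0, 0], 0]
    - [1, [0, 0, 0], 0]
    - [1, [0, 0, 0], 0]
    - [1, [0, 0, 0], 0]

```text
t: 10.0
ee_pos: [437.1, -356.9, 16.8]
orientation: [0.1, -3.14, -0.0]
ft_force: [0.2, -0.3, 0.3]
width: 14.4
grasp_force: 30.0
```

Emit:
servo_tool:
  plan:
    - [1, [0, 0, 30], 0]
    - [1, [0, 0, 70], 0]
    - [1, [0, 0, 110], 0]
    - [1, [10, 20, 140], 0]
    - [1, [63, 399, 140], 4.4]
    - [1, [63, 399, 140], 4.4]
    - [1, [63, 399, 140], 4.4]
    - [1, [63, 399, 140], 4.4]
    - [1, [63, 399, 140], 4.4]
    - [1, [63, 399, 140], 4.4]

```text
t: 10.83
ee_pos: [481.6, -87.4, 157.1]
orientation: [-0.22, 3.133, -0.0]
ft_force: [1.3, 0.3, -0.4]
width: 14.5
grasp_force: 30.0
```

Emit:
servo_tool:
  plan:
    - [1, [35, 157, 0], 0]
    - [1, [35, 157, 0], 0]
    - [1, [35, 157, 0], 0]
    - [1, [35, 157, 0], 0]
    - [1, [35, 157, 0], 0]
    - [1, [35, 157, 0], 0]

```text
t: 11.33
ee_pos: [516.9, 69.5, 156.8]
orientation: [-0.227, 3.133, -0.0]
ft_force: [-0.5, -0.0, -0.3]
width: 14.5
grasp_force: 30.0
```

Emit:
servo_tool:
  plan:
    - [1, [-16.5, -27.5, 0], 0]
    - [1, [-16.5, -27.5, -40], 0]
    - [1, [-16.5, -27.5, -80], 0]
    - [1, [-16.5, -27.5, -80], 0]
    - [1, [-16.5, -27.5, -80], 0]
    - [1, [-16.5, -27.5, -80], 0]
    - [1, [-16.5, -27.5, -80], 0]
    - [1, [-16.5, -27.5, -80], 0]

```text
t: 12.0
ee_pos: [501.8, 40.2, 79.2]
orientation: [-0.22, 3.13, -0.0]
ft_force: [1.2, -0.7, -0.1]
width: 14.3
grasp_force: 30.0
```

Run:
```python
from h import *
o=ctrl.get_obs();print(o['ee_pos'],o['orientation'],o['width'])
s=ctrl.get_image('side')
cv2.imwrite('pics/F.png',crop(s,222,130,95,105,5.7))
```

```text
[501.83290172  40.15485748  79.15665401] [-2.20301163e-01  3.12976696e+00 -1.14660189e-04] 14.342750068294954
```

View pics/F.png

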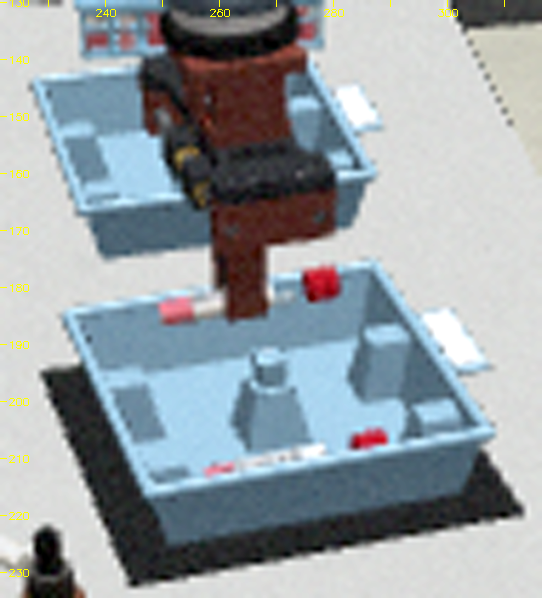

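The side view shows tube one lying on the tray floor (cap at 370,440 in the crop) and tube two held over the far bay between (177,310) and (322,284); lowering it.

Emit:
servo_tool:
  plan:
    - [1, [0, 0, -20], 0]
    - [1, [0, 0, -38], 0]
    - [1, [0, 0, -48], 0]
    - [1, [0, 0, -52], 0]
    - [1, [0, 0, -52], 0]
    - [1, [0, 0, -52], 0]
    - [0.7, [0, 0, -52], 0]
    - [0.7, [0, 0, -52], 0]
    - [0.7, [0, 0, -52], 0]
    - [0.7, [0, 0, -52], 0]

```text
t: 12.88
ee_pos: [500.6, 40.2, 25.3]
orientation: [-0.221, 3.133, -0.0]
ft_force: [0.0, 1.1, -0.5]
width: 26.8
grasp_force: 0.0
```

Emit:
servo_tool:
  plan:
    - [0.7, [0, 0, 0], 0]
    - [0.7, [0, 0, 30], 0]
    - [0.7, [0, 0, 70], 0]
    - [0.7, [0, 0, 110], 0]
    - [0.4, [5, 100, 130], -4]
    - [0.4, [11, 286, 130], -4]
    - [0.4, [11, 286, 130], -4]
    - [0.4, [11, 286, 130], -4]
    - [0.4, [11, 286, 130], -4]
    - [0.4, [11, 286, 130], -4]

```text
t: 13.72
ee_pos: [509.5, 291.0, 153.4]
orientation: [-0.111, 3.139, 0.0]
ft_force: [1.3, -0.6, 0.4]
width: 52.5
grasp_force: 0.0
```

Emit:
servo_tool:
  plan:
    - [0.4, [0, 0, 0], 0]
    - [0.4, [0, 0, 0], 0]
    - [0.4, [0, 0, 0], 0]
    - [0.4, [0, 0, 0], 0]

```text
t: 14.05
ee_pos: [509.5, 287.6, 152.7]
orientation: [0.11, -3.139, 0.001]
ft_force: [0.8, -0.5, -0.0]
width: 52.6
grasp_force: 0.0
```

Run:
```python
from h import *
o=ctrl.get_obs();print(o['ee_pos'],o['orientation'],o['width'])
t=ctrl.get_image('top')
cv2.imwrite('pics/G.png',crop(t,118,170,176,85,4.5))
```

```text
[509.48966122 287.5619042  152.74601907] [ 1.09675033e-01 -3.13854382e+00  1.23662901e-03] 52.64577780823813
```

View pics/G.png

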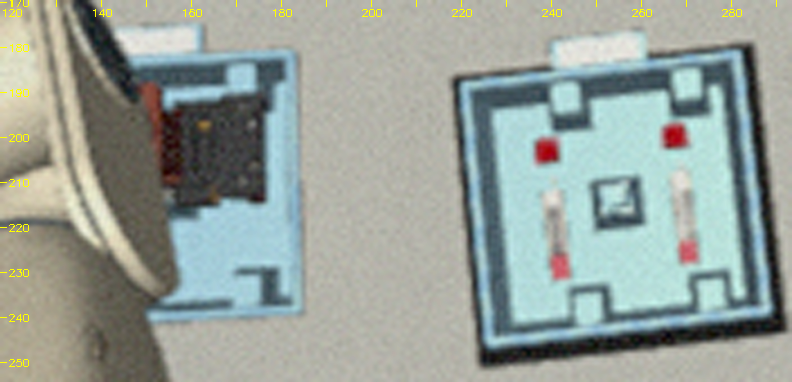

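Both tubes lie in the bays (caps at 547,151 and 676,136 in the crop), clear of lugs. Using their known release positions I calibrate the top camera's bias, then the tray centres.

Run:
```python
from h import *
A=lambda x,y:(117.5+x/4.5,169.5+y/4.5)
for p,q in[((555,216.3),(500.5,40.2)),((682.8,201.3),(514.2,-54.5))]: print(atz('top',*A(*p),15)[:2]-q)
for T,z in[([(18,66),(298,54),(302,313),(18,326)],47),([(460,84),(742,50),(774,310),(488,346)],51)]:
    print(np.mean([atz('top',*A(*c),z) for c in T],0))
print([atz('top',*A(*c),z) for c,z in[((159,188),54),((617,196),58)]])
# floors: loose x 57..?, lower floor corners
print(np.mean([atz('top',*A(*c),7) for c in[(490,108),(724,80),(748,303),(510,327)]],0))
```

```text
[-1.09144251  0.72081066]
[-1.37660191  0.61220596]
[509.83122834 327.05424218  47.        ]
[511.38091783  -6.37467565  51.        ]
[array([509.49748319, 324.90527311,  54.        ]), array([510.84824864,  -7.54100817,  58.        ])]
[510.8096163   -5.16421275   7.        ]
```

Emit:
servo_tool:
  plan:
    - [0.4, [1.5, 38, 0], 0]
    - [0.4, [1.5, 38, 0], 0]
    - [0.4, [1.5, 38, -30], 0]
    - [0.4, [1.5, 38, -60], 0]
    - [0.4, [1.5, 38, -85], 0]
    - [0.4, [1.5, 38, -99.5], 0]
    - [0.4, [1.5, 38, -99.5], 0]
    - [0.4, [1.5, 38, -99.5], 0]
    - [0.4, [1.5, 38, -99.5], 0]

```text
t: 14.85
ee_pos: [512.2, 326.6, 54.6]
orientation: [-0.11, 3.139, 0.001]
ft_force: [1.0, -0.6, 0.4]
width: 52.8
grasp_force: 0.0
```

Run:
```python
from h import *
o=ctrl.get_obs();print(o['ee_pos'],o['orientation'],o['width'],o['ft_force'])
s=ctrl.get_image('side')
cv2.imwrite('pics/H.png',crop(s,222,125,80,75,7.5))
```

```text
[512.22755454 326.56179391  54.59079103] [-1.09698887e-01  3.13865038e+00  8.44559265e-04] 52.779897171760794 [ 1.0140885  -0.60875666  0.43023925]
```

View pics/H.png

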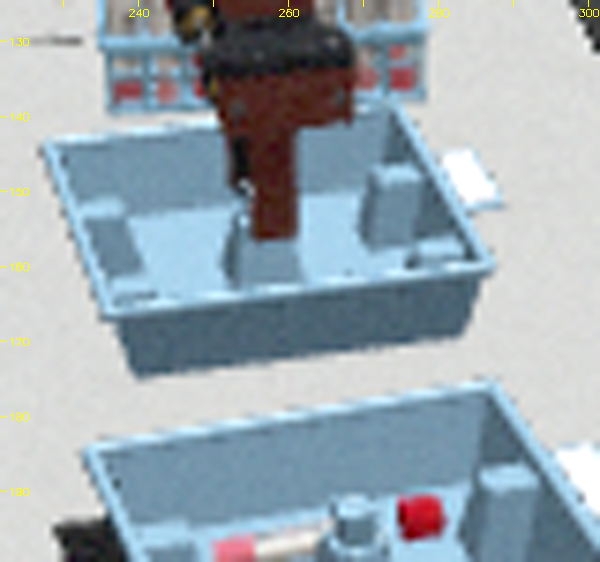

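The side crop shows the fingers straddling the knob (finger at 274, knob centre about 259, which is the expected perspective shift). Closing.

Emit:
servo_tool:
  plan:
    - [1, [0, 0, 0], 0]
    - [1, [0, 0, 0], 0]
    - [1, [0, 0, 0], 0]
    - [1, [0, 0, 0], 0]
    - [1, [0, 0, 0], 0]
    - [1, [0, 0, 0], 0]
    - [1, [0, 0, 0], 0]
    - [1, [0, 0, 0], 0]
    - [1, [0, 0, 0], 0]
    - [1, [0, 0, 0], 0]

```text
t: 15.73
ee_pos: [511.6, 327.4, 53.8]
orientation: [-0.111, 3.139, 0.001]
ft_force: [-1.6, 2.5, 3.2]
width: 15.7
grasp_force: 30.0
```

Emit:
servo_tool:
  plan:
    - [1, [0, 0, 10], 0]
    - [1, [0, 0, 25], 0]
    - [1, [0, 0, 45], 0]
    - [1, [0, 0, 65], 0]
    - [1, [0, 0, 85], 0]
    - [1, [0, 0, 105], 0]
    - [1, [0, 0, 120], 0]
    - [1, [0, 0, 120], 0]
    - [1, [0, 0, 120], 0]
    - [1, [0, 0, 120], 0]

```text
t: 16.57
ee_pos: [510.7, 326.3, 172.5]
orientation: [0.111, -3.138, 0.002]
ft_force: [0.4, 0.3, -2.6]
width: 15.6
grasp_force: 30.0
```

Emit:
servo_tool:
  plan:
    - [1, [0.1, -10, 0], 0]
    - [1, [0.2, -25, 0], -3]
    - [1, [0.3, -45, 0], -8]
    - [1, [0.4, -65, 0], -15]
    - [1, [0.4, -85, 0], -22]
    - [1, [0.5, -105, 0], -29]
    - [1, [0.5, -125, 0], -36]
    - [1, [0.6, -145, 0], -43]
    - [1, [0.6, -165, 0], -50]
    - [1, [0.7, -185, 0], -57]

```text
t: 17.4
ee_pos: [511.0, 140.1, 172.3]
orientation: [-1.408, -2.806, 0.003]
ft_force: [0.0, -0.4, -1.9]
width: 16.0
grasp_force: 30.0
```

Emit:
servo_tool:
  plan:
    - [1, [0.1, -20, 0], -7]
    - [1, [0.1, -40, 0], -14]
    - [1, [0.2, -60, 0], -21]
    - [1, [0.3, -80, 0], -28]
    - [1, [0.4, -100, 0], -35]
    - [1, [0.5, -120, 0], -42]
    - [1, [0.6, -135, 0], -49]
    - [1, [0.7, -145, 0], -56]
    - [1, [0.7, -148.3, 0], -63]
    - [1, [0.7, -148.3, 0], -70]

```text
t: 18.23
ee_pos: [511.6, -7.9, 172.4]
orientation: [-2.765, -1.49, 0.004]
ft_force: [-0.0, -0.1, -2.4]
width: 15.4
grasp_force: 30.0
```

Emit:
servo_tool:
  plan:
    - [1, [0, 0, 0], -7]
    - [1, [0, 0, 0], -14]
    - [1, [0, 0, 0], -21]
    - [1, [0, 0, 0], -28]
    - [1, [0, 0, 0], -35]
    - [1, [0, 0, 0], -41]
    - [1, [0, 0, 0], -46]
    - [1, [0, 0, 0], -48.9]
    - [1, [0, 0, 0], -48.9]
    - [1, [0, 0, 0], -48.9]

```text
t: 19.07
ee_pos: [511.9, -6.7, 172.7]
orientation: [-3.133, -0.226, 0.003]
ft_force: [0.6, -0.1, -2.5]
width: 15.5
grasp_force: 30.0
```

Emit:
servo_tool:
  plan:
    - [1, [0, 0, -20], 0]
    - [1, [0, 0, -40], 0]
    - [1, [0, 0, -50], 0]
    - [1, [0, 0, -50], 0]
    - [1, [0, 0, -50], 0]
    - [1, [0, 0, -50], 0]
    - [1, [0, 0, -50], 0]
    - [1, [0, 0, -50], 0]

```text
t: 19.73
ee_pos: [513.4, -6.4, 124.5]
orientation: [3.133, 0.224, 0.002]
ft_force: [0.2, -0.4, -2.5]
width: 15.8
grasp_force: 30.0
```

Run:
```python
from h import *
o=ctrl.get_obs();print(o['ee_pos'],o['orientation'],o['width'],o['ft_force'],o['qpos'])
s=ctrl.get_image('side');t=ctrl.get_image('top')
cv2.imwrite('pics/I.png',hcat(crop(t,215,160,85,100,4.6),crop(s,222,130,100,105,4)))
```

```text
[513.42978065  -6.35928965 124.45985291] [3.13344721e+00 2.23795504e-01 2.49163049e-03] 15.810733981157174 [ 0.16211929 -0.42812458 -2.45237162] [-3.55672966e-02  4.29034104e-01  1.95075167e+00  1.07578308e-05
  7.60212267e-01  1.39262038e+00]
```

View pics/I.png

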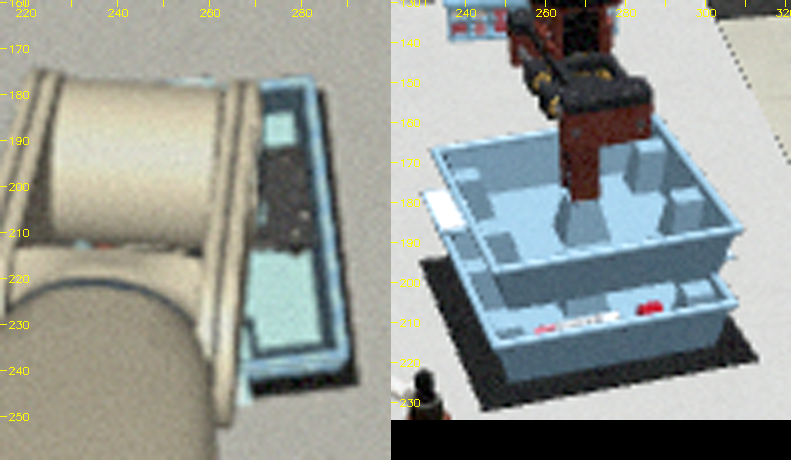

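The picture shows the loose tray level over the lower one, card now at the −x end (445,210). Checking alignment of the near corners.

Run:
```python
from h import *
C=lambda x,y:(221.5+x/5.7,129.5+y/5.7)
I=lambda x,y:(221.5+(x-391)/4,129.5+y/4)
zr=124.0-53.5+47
for c,d in[((492,436),(742,229)),((150,492),(497,269)),((68,316),(432,148))]:
    print(atz('side',*C(*c),51),atz('side',*I(*d),zr))
A=lambda x,y:(117.5+x/4.5,169.5+y/4.5)
J=lambda x,y:(214.5+x/4.6,159.5+y/4.6)
for c,d in[((742,50),(314,80)),((774,310),(349,361))]: print(atz('top',*A(*c),51),atz('top',*J(*d),zr))
```

```text
[622.35052456 -99.23312198  51.        ] [625.80740532 -97.51746834 117.5       ]
[ 435.15526435 -120.81316187   51.        ] [ 438.71012401 -122.05408849  117.5       ]
[407.92630921  74.78222231  51.        ] [407.00754002  79.3674502  117.5       ]
[621.37564159 -95.38489071  51.        ] [620.36106572 -96.21328757 117.5       ]
[ 431.66374524 -122.65620848   51.        ] [ 429.50492105 -123.8794792   117.5       ]
```

Emit:
servo_tool:
  plan:
    - [1, [0, 0, -6], 0]
    - [1, [0, 0, -12], 0]
    - [1, [0, 0, -17], 0]
    - [1, [0, 0, -21], 0]
    - [1, [0, 0, -23], 0]
    - [1, [0, 0, -24], 0]
    - [1, [0, 0, -24], 0]
    - [1, [0, 0, -24], 0]

```text
t: 20.5
ee_pos: [512.9, -6.3, 99.6]
orientation: [-3.134, -0.224, -0.0]
ft_force: [0.1, 0.8, -2.6]
width: 15.9
grasp_force: 30.0
```

Emit:
servo_tool:
  plan:
    - [1, [0, 0, -1], 0]
    - [1, [0, 0, -2], 0]
    - [1, [0, 0, -3], 0]
    - [1, [0, 0, -3], 0]
    - [1, [0, 0, -3], 0]

```text
t: 20.92
ee_pos: [512.8, -6.3, 96.6]
orientation: [-3.134, -0.224, 0.0]
ft_force: [-0.1, -0.2, -3.0]
width: 15.7
grasp_force: 30.0
```

Emit:
servo_tool:
  plan:
    - [1, [0, 0, -0.5], 0]
    - [1, [0, 0, -1], 0]
    - [1, [0, 0, -1.5], 0]
    - [1, [0, 0, -1.5], 0]
    - [1, [0, 0, -1.5], 0]
    - [1, [0, 0, -1.5], 0]

```text
t: 21.42
ee_pos: [512.9, -6.3, 95.8]
orientation: [3.134, 0.223, 0.0]
ft_force: [-1.9, -0.5, 7.3]
width: 15.6
grasp_force: 30.0
```

Emit:
servo_tool:
  plan:
    - [0.5, [0, 0, 0], 0]
    - [0.5, [0, 0, 0], 0]
    - [0.5, [0, 0, 0], 0]
    - [0.5, [0, 0, 0], 0]
    - [0.5, [0, 0, 0], 0]
    - [0.5, [0, 0, 0], 0]
    - [0.5, [0, 0, 30], 0]
    - [0.5, [0, 0, 70], 0]
    - [0.5, [0, 0, 110], 0]
    - [0.5, [0, 0, 115], 0]

```text
t: 22.25
ee_pos: [516.3, -6.4, 216.1]
orientation: [3.133, 0.224, 0.015]
ft_force: [1.7, 0.3, 0.6]
width: 43.8
grasp_force: 0.0
```

Emit:
servo_tool:
  plan:
    - [0.35, [-40, -140, 0], 30]
    - [0.35, [-137, -140, 0], 30]
    - [0.35, [-137, -140, 0], 30]
    - [0.35, [-137, -140, 0], 30]
    - [0.35, [-137, -140, 0], 30]
    - [0.35, [-137, -140, 0], 30]
    - [0.35, [-137, -140, 0], 30]
    - [0.35, [-137, -140, 0], 30]
    - [0.35, [-137, -140, 0], 30]

```text
t: 23.0
ee_pos: [377.0, -146.1, 210.2]
orientation: [2.969, 1.027, 0.001]
ft_force: [-0.3, 0.4, 0.2]
width: 56.5
grasp_force: 0.0
```

Run:
```python
from h import *
o=ctrl.get_obs();print(o['ee_pos'],o['orientation'],o['width'],o['ft_force'])
s=ctrl.get_image('side');t=ctrl.get_image('top')
cv2.imwrite('pics/J.png',hcat(crop(t,215,160,85,100,4.6),crop(s,222,145,100,105,4)))
```

```text
[ 376.97958897 -146.07459502  210.20854433] [2.96861769e+00 1.02665033e+00 1.36035874e-03] 56.54644745824624 [-0.26380972  0.35061034  0.15158588]
```

View pics/J.png

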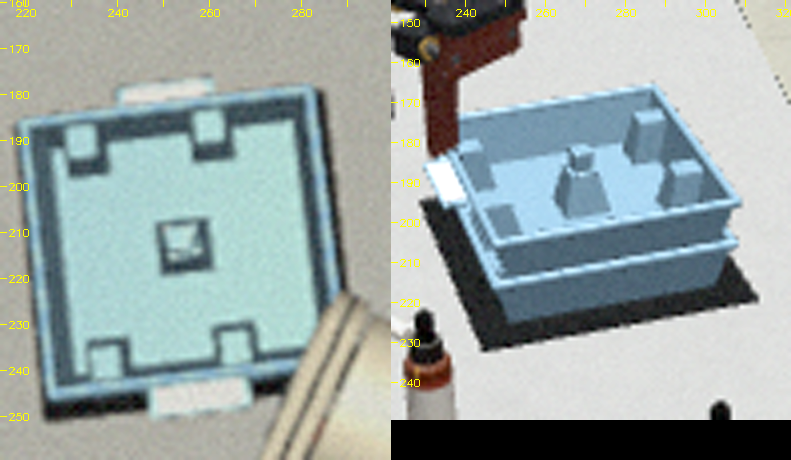

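Upper tray sits level on the lugs, card at −x, rims parallel and evenly spaced. Now bottle 1.

Emit:
servo_tool:
  plan:
    - [0.1, [-1, -30, 0], 7]
    - [0.1, [-1, -73, 0], 14]
    - [0.1, [-1, -73, 0], 21]
    - [0.1, [-1, -73, 0], 28]
    - [0.1, [-1, -73, 0], 35]
    - [0.1, [-1, -73, 0], 42]
    - [0.1, [-1, -73, 0], 49]
    - [0.1, [-1, -73, 0], 56]
    - [0.1, [-1, -73, 0], 59.8]
    - [0.1, [-1, -73, 0], 59.8]

```text
t: 23.93
ee_pos: [375.7, -218.8, 209.9]
orientation: [-2.057, -2.374, 0.0]
ft_force: [0.5, 1.4, 0.2]
width: 79.0
grasp_force: 0.0
```

Emit:
servo_tool:
  plan:
    - [0.1, [0, 0, -15], 0]
    - [0.1, [0, 0, -45], 0]
    - [0.1, [0, 0, -75], 0]
    - [0.1, [0, 0, -100], 0]
    - [0.1, [0, 0, -100], 0]
    - [0.1, [0, 0, -100], 0]
    - [0.1, [0, 0, -100], 0]

```text
t: 24.52
ee_pos: [375.7, -219.4, 110.9]
orientation: [2.062, 2.369, 0.0]
ft_force: [0.2, 0.4, 0.7]
width: 78.8
grasp_force: 0.0
```

Run:
```python
from h import *
o=ctrl.get_obs();print(o['ee_pos'],o['orientation'],o['width'],o['ft_force'])
s=ctrl.get_image('side')
cv2.imwrite('pics/K.png',crop(s,195,190,110,100,5.5))
```

```text
[ 375.70642741 -219.44894294  110.88908239] [2.06187233e+00 2.36926460e+00 2.46578583e-04] 78.80534648959731 [0.21139338 0.41390587 0.66221424]
```

View pics/K.png

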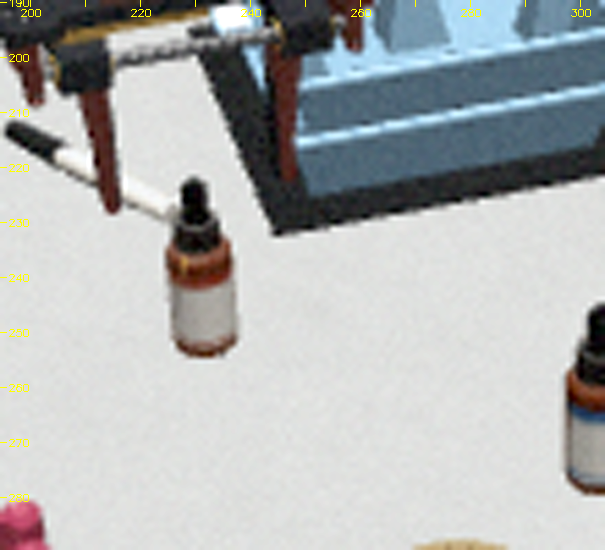

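Run:
```python
from h import *
K=lambda x,y:(194.5+x/5.5,189.5+y/5.5)
m=(201,195)
print(atz('side',*K(*m),97),'bulb',atz('side',*K(194,184),101.5),'base ctr',atz('side',*K(205,343),0),atz('side',*K(204,313),20))
```

```text
[ 379.99173101 -228.39320811   97.        ] bulb [ 377.09515125 -224.76642874  101.5       ] base ctr [ 376.25927291 -220.84081212    0.        ] [ 376.95988916 -221.9409094    20.        ]
```

Emit:
servo_tool:
  plan:
    - [0.1, [-1, -1.5, -15], 0]
    - [0.1, [-1, -1.5, -35], 0]
    - [0.1, [-1, -1.5, -52], 0]
    - [0.1, [-1, -1.5, -62], 0]
    - [0.1, [-1, -1.5, -65], 0]
    - [0.1, [-1, -1.5, -65], 0]
    - [1, [-1, -1.5, -65], 0]
    - [1, [-1, -1.5, -65], 0]
    - [1, [-1, -1.5, -65], 0]
    - [1, [-1, -1.5, -65], 0]

```text
t: 25.4
ee_pos: [374.2, -221.1, 45.7]
orientation: [2.061, 2.369, 0.0]
ft_force: [0.1, 0.0, -0.5]
width: 55.9
grasp_force: 0.0
```

Emit:
servo_tool:
  plan:
    - [1, [0, 0, 0], 0]
    - [1, [0, 0, 0], 0]
    - [1, [0, 0, 0], 0]
    - [1, [0, 0, 0], 0]
    - [1, [0, 0, 0], 0]
    - [1, [0, 0, 0], 0]

```text
t: 25.9
ee_pos: [373.9, -220.9, 45.1]
orientation: [2.062, 2.37, -0.0]
ft_force: [-0.6, -0.3, 2.1]
width: 31.9
grasp_force: 30.0
```

Emit:
servo_tool:
  plan:
    - [1, [0, 0, 10], 0]
    - [1, [0, 0, 30], 0]
    - [1, [0, 0, 60], 0]
    - [1, [0, 0, 90], 0]
    - [1, [0, 0, 115], 0]
    - [1, [15, 18, 125], 0]
    - [1, [40, 46, 125], 0]
    - [1, [65, 75, 125], 0]
    - [1, [90, 103, 125], 0]
    - [1, [110, 126, 125], 0]

```text
t: 26.73
ee_pos: [485.2, -93.0, 171.1]
orientation: [2.061, 2.37, 0.001]
ft_force: [0.9, -1.4, -0.6]
width: 31.5
grasp_force: 30.0
```

Emit:
servo_tool:
  plan:
    - [1, [20, 23, 0], 0]
    - [1, [32, 36, 0], 0]
    - [1, [35, 40.5, 0], 0]
    - [1, [35, 40.5, 0], 0]
    - [1, [35, 40.5, 0], 0]
    - [1, [35, 40.5, 0], 0]
    - [1, [35, 40.5, -10], 0]
    - [1, [35, 40.5, -25], 0]
    - [1, [35, 40.5, -40], 0]
    - [1, [35, 40.5, -50], 0]

```text
t: 27.57
ee_pos: [517.5, -55.0, 118.4]
orientation: [-2.062, -2.368, 0.002]
ft_force: [0.0, -0.2, -0.4]
width: 32.0
grasp_force: 30.0
```

Emit:
servo_tool:
  plan:
    - [1, [0, 0, -10], 0]
    - [1, [0, 0, -18], 0]
    - [1, [0, 0, -24], 0]
    - [1, [0, 0, -26], 0]
    - [1, [0, 0, -26], 0]
    - [1, [0, 0, -26], 0]
    - [1, [0, 0, -26], 0]

```text
t: 28.15
ee_pos: [519.2, -54.3, 94.5]
orientation: [2.061, 2.37, 0.001]
ft_force: [-0.6, 0.4, -1.1]
width: 32.2
grasp_force: 30.0
```

Emit:
servo_tool:
  plan:
    - [1, [0, 0, -1.5], 0]
    - [1, [0, 0, -2.5], 0]
    - [1, [0, 0, -3], 0]
    - [1, [0, 0, -3], 0]
    - [1, [0, 0, -3], 0]
    - [1, [0, 0, -3], 0]

```text
t: 28.65
ee_pos: [518.8, -54.3, 91.1]
orientation: [2.062, 2.37, 0.0]
ft_force: [0.3, -0.7, -0.5]
width: 31.8
grasp_force: 30.0
```

Emit:
servo_tool:
  plan:
    - [1, [0, 0, -0.5], 0]
    - [1, [0, 0, -1], 0]
    - [1, [0, 0, -1], 0]
    - [1, [0, 0, -1], 0]
    - [1, [0, 0, -1], 0]

```text
t: 29.07
ee_pos: [518.9, -54.3, 90.2]
orientation: [2.062, 2.37, 0.0]
ft_force: [1.1, -0.6, 0.4]
width: 31.6
grasp_force: 30.0
```

Emit:
servo_tool:
  plan:
    - [0.4, [0, 0, 0], 0]
    - [0.4, [0, 0, 0], 0]
    - [0.4, [0, 0, 0], 0]
    - [0.4, [0, 0, 0], 0]
    - [0.4, [0, 0, 5], 0]
    - [0.4, [0, 0, 30], 0]
    - [0.4, [0, 0, 65], 0]
    - [0.4, [0, 0, 100], 0]
    - [0.3, [0, 0, 110], 0]
    - [0.1, [4, -40, 110], 0]

```text
t: 29.9
ee_pos: [524.4, -90.9, 203.7]
orientation: [2.054, 2.372, 0.006]
ft_force: [0.9, -0.5, -0.3]
width: 62.9
grasp_force: 0.0
```

Emit:
servo_tool:
  plan:
    - [0.1, [29.5, -264, 0], 0]
    - [0.1, [29.5, -264, 0], 0]
    - [0.1, [29.5, -264, 0], 0]
    - [0.1, [29.5, -264, 0], 0]
    - [0.1, [29.5, -264, 0], 0]
    - [0.1, [29.5, -264, 0], 0]
    - [0.1, [29.5, -264, 0], 0]
    - [0.1, [29.5, -264, -20], 0]
    - [0.1, [29.5, -264, -55], 0]
    - [0.1, [29.5, -264, -80], 0]

```text
t: 30.73
ee_pos: [551.7, -358.3, 118.4]
orientation: [-2.063, -2.369, -0.0]
ft_force: [-0.8, 0.4, -0.1]
width: 79.1
grasp_force: 0.0
```

Emit:
servo_tool:
  plan:
    - [0.1, [0, 0, 0], 0]
    - [0.1, [0, 0, 0], 0]
    - [0.1, [0, 0, 0], 0]

```text
t: 30.98
ee_pos: [553.1, -358.4, 121.3]
orientation: [2.061, 2.37, 0.0]
ft_force: [-0.1, 0.5, -0.1]
width: 78.7
grasp_force: 0.0
```

Run:
```python
from h import *
o=ctrl.get_obs();print(o['ee_pos'],o['orientation'],o['width'],o['ft_force'])
s=ctrl.get_image('side')
cv2.imwrite('pics/L.png',crop(s,225,145,130,145,4.1))
```

```text
[ 553.06964773 -358.39957425  121.32871709] [2.06062072e+00 2.36969631e+00 2.81327726e-04] 78.74557991540746 [-0.05214801  0.4722348  -0.1283051 ]
```

View pics/L.png

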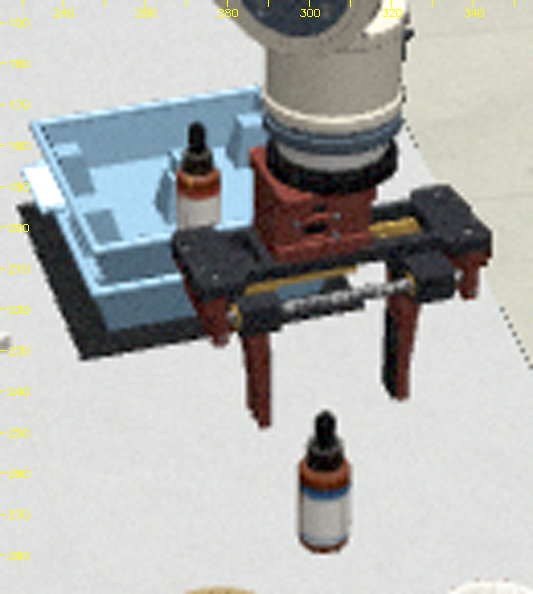

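Run:
```python
from h import *
L=lambda x,y:(224.5+x/4.1,144.5+y/4.1)
print(atz('side',*L(333,411),107),atz('side',*L(324,414),101.5),atz('side',*L(325,542),0))
# predicted finger tip outer/inner near corners
o=ctrl.get_obs();p=o['ee_pos'];a=np.radians(8);c=np.array([np.cos(a),np.sin(a),0]);w=np.array([-c[1],c[0],0])
for sg in(-1,1):
  for r in(39.5,52.5):
    for k in (-10,10):
      u=proj('side',p+sg*r*c+k*w-[0,0,14]);print(sg,r,k,(u-[224.5,144.5])*4.1)
```

```text
[ 557.78158952 -365.11751513  107.        ] [ 553.33655113 -359.94377634  101.5       ] [ 5.55229446e+02 -3.61175684e+02 -1.13686838e-13]
-1 39.5 -10 [268.03340095 425.79275692]
-1 39.5 10 [257.70134508 407.00194104]
-1 52.5 -10 [247.58365836 429.86538377]
-1 52.5 10 [237.50974886 410.9691601 ]
1 39.5 -10 [390.03710015 401.49535863]
1 39.5 10 [378.19557116 383.32738926]
1 52.5 -10 [409.74822626 397.56982945]
1 52.5 10 [397.6677494  379.50152053]
```

Bottle 1 stands upright in the upper tray (197,180 in the crop); the open fingers straddle bottle 2 (bulb at 324,414). Descending on it.

Emit:
servo_tool:
  plan:
    - [0.1, [-0.8, -1, -15], 0]
    - [0.1, [-0.8, -1, -38], 0]
    - [0.1, [-0.8, -1, -60], 0]
    - [0.1, [-0.8, -1, -72], 0]
    - [0.1, [-0.8, -1, -75.5], 0]
    - [0.1, [-0.8, -1, -75.5], 0]
    - [1, [-0.8, -1, -75.5], 0]
    - [1, [-0.8, -1, -75.5], 0]
    - [1, [-0.8, -1, -75.5], 0]
    - [1, [-0.8, -1, -75.5], 0]

```text
t: 31.87
ee_pos: [552.1, -359.7, 45.6]
orientation: [2.061, 2.369, 0.0]
ft_force: [-0.7, 0.3, -0.6]
width: 55.7
grasp_force: 0.0
```

Emit:
servo_tool:
  plan:
    - [1, [0, 0, 0], 0]
    - [1, [0, 0, 0], 0]
    - [1, [0, 0, 0], 0]
    - [1, [0, 0, 0], 0]
    - [1, [0, 0, 0], 0]
    - [1, [0, 0, 0], 0]

```text
t: 32.37
ee_pos: [551.5, -359.4, 44.6]
orientation: [2.062, 2.37, -0.0]
ft_force: [-0.7, 0.3, 0.7]
width: 32.0
grasp_force: 30.0
```

Emit:
servo_tool:
  plan:
    - [1, [0, 0, 10], 0]
    - [1, [0, 0, 35], 0]
    - [1, [0, 0, 65], 0]
    - [1, [0, 0, 100], 0]
    - [1, [0, 0, 135], 0]
    - [1, [0, 0, 160], 0]
    - [1, [0, 0, 175], 0]
    - [1, [0, 0, 180], 0]
    - [1, [-3, 25, 180], 0]
    - [1, [-6, 55, 180], 0]

```text
t: 33.2
ee_pos: [545.2, -305.1, 224.6]
orientation: [2.064, 2.367, -0.0]
ft_force: [0.5, 1.1, -0.8]
width: 31.3
grasp_force: 30.0
```

Emit:
servo_tool:
  plan:
    - [1, [-4, 35, 0], 0]
    - [1, [-8, 70, 0], 0]
    - [1, [-12, 105, 0], 0]
    - [1, [-16, 140, 0], 0]
    - [1, [-20, 175, 0], 0]
    - [1, [-24, 210, 0], 0]
    - [1, [-28, 245, 0], 0]
    - [1, [-32, 280, 0], 0]
    - [1, [-36, 310, 0], 0]
    - [1, [-38, 330, 0], 0]

```text
t: 34.03
ee_pos: [506.0, 28.1, 223.9]
orientation: [-2.059, -2.37, 0.002]
ft_force: [0.5, 0.0, -0.1]
width: 31.6
grasp_force: 30.0
```

Emit:
servo_tool:
  plan:
    - [1, [-2, 10, 0], 0]
    - [1, [-2, 15, 0], 0]
    - [1, [-2, 15, 0], 0]
    - [1, [-2, 15, 0], 0]
    - [1, [-2, 15, 0], 0]
    - [1, [-2, 15, -15], 0]
    - [1, [-2, 15, -40], 0]
    - [1, [-2, 15, -70], 0]
    - [1, [-2, 15, -95], 0]
    - [1, [-2, 15, -105], 0]

```text
t: 34.87
ee_pos: [503.8, 39.5, 116.7]
orientation: [-2.062, -2.366, 0.005]
ft_force: [-1.6, -0.1, -0.6]
width: 31.8
grasp_force: 30.0
```

Emit:
servo_tool:
  plan:
    - [1, [0, 0, -10], 0]
    - [1, [0, 0, -18], 0]
    - [1, [0, 0, -23], 0]
    - [1, [0, 0, -25], 0]
    - [1, [0, 0, -25], 0]
    - [1, [0, 0, -25], 0]
    - [1, [0, 0, -25], 0]

```text
t: 35.45
ee_pos: [506.0, 40.8, 95.3]
orientation: [2.061, 2.37, 0.001]
ft_force: [0.2, -0.7, -0.2]
width: 31.8
grasp_force: 30.0
```

Emit:
servo_tool:
  plan:
    - [1, [0, 0, -2], 0]
    - [1, [0, 0, -3], 0]
    - [1, [0, 0, -4], 0]
    - [1, [0, 0, -4], 0]
    - [1, [0, 0, -4.5], 0]
    - [1, [0, 0, -4.5], 0]
    - [1, [0, 0, -4.5], 0]

```text
t: 36.03
ee_pos: [505.5, 40.7, 90.1]
orientation: [-2.062, -2.37, 0.0]
ft_force: [0.3, 0.1, -0.7]
width: 31.9
grasp_force: 30.0
```

Emit:
servo_tool:
  plan:
    - [1, [0, 0, -0.6], 0]
    - [1, [0, 0, -0.6], 0]
    - [1, [0, 0, -0.6], 0]
    - [0.4, [0, 0, -0.6], 0]
    - [0.4, [0, 0, -0.6], 0]
    - [0.4, [0, 0, -0.6], 0]
    - [0.4, [0, 0, -0.6], 0]
    - [0.4, [0, 0, -0.6], 0]
    - [0.4, [0, 0, 5], 0]
    - [0.4, [0, 0, 30], 0]

```text
t: 36.87
ee_pos: [503.2, 40.5, 117.9]
orientation: [-2.059, -2.367, 0.007]
ft_force: [-0.1, -0.3, -0.1]
width: 52.7
grasp_force: 0.0
```

Emit:
servo_tool:
  plan:
    - [0.4, [0, 0, 35], 0]
    - [0.4, [0, 0, 75], 0]
    - [0.4, [0, 0, 110], 0]
    - [0.4, [0, 40, 120], 0]
    - [0.4, [0, 250, 120], 0]
    - [0.4, [0, 250, 120], 0]
    - [0.4, [0, 250, 120], 0]
    - [0.4, [0, 250, 120], 0]
    - [0.4, [0, 250, 120], 0]
    - [0.4, [0, 250, 120], 0]

```text
t: 37.7
ee_pos: [505.4, 296.8, 240.8]
orientation: [-2.057, -2.374, -0.005]
ft_force: [-0.6, -0.5, 0.1]
width: 52.5
grasp_force: 0.0
```

Emit:
servo_tool:
  plan:
    - [0.4, [0, 0, 0], 0]
    - [0.4, [0, 0, 0], 0]
    - [0.4, [0, 0, 0], 0]
    - [0.4, [0, 0, 0], 0]
    - [0.4, [0, 0, 0], 0]
    - [0.4, [0, 0, 0], 0]

```text
t: 38.2
ee_pos: [505.8, 289.7, 240.2]
orientation: [2.064, 2.369, 0.0]
ft_force: [-0.4, -0.4, 0.2]
width: 53.0
grasp_force: 0.0
```

Run:
```python
from h import *
o=ctrl.get_obs();print(o['ee_pos'],o['width'],o['ft_force'])
s=ctrl.get_image('side');t=ctrl.get_image('top')
cv2.imwrite('pics/M.png',hcat(crop(t,215,160,85,100,4.6),crop(s,222,135,100,105,4)))
```

```text
[505.75704216 289.66268734 240.2409716 ] 52.97970086630491 [-0.37886514 -0.43938099  0.19883544]
```

View pics/M.png

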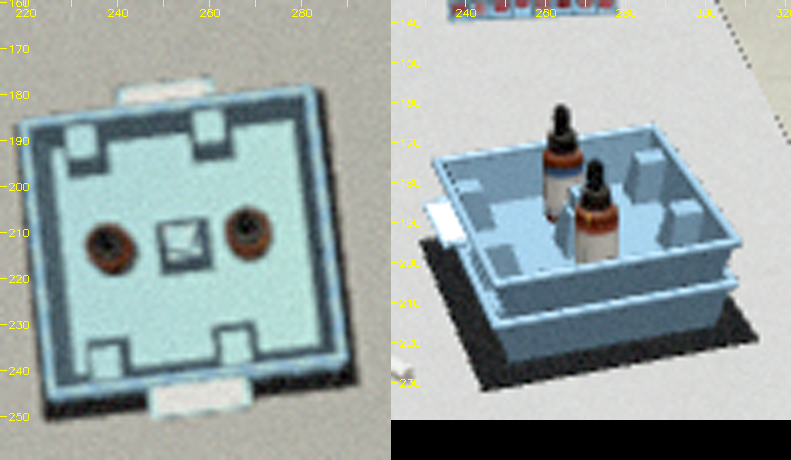

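Both bottles stand upright on either side of the knob (top crop 110,248 and 248,233), the upper tray is level with its card at −x, and the arm is clear. I'm handing the job in.

```bash
python3 -c "
from workcell import ctrl
print(ctrl.close_job())"
```

```text
the job is handed in; nothing more can be done
None
```

I handed the job in at about 38 s: both tubes lie flat in the lower tray, the other tray stands half-turned on its lugs above them, and both bottles stand upright in it. The rolls were left alone. I checked the stack and bottles in the final images; the judge returned no verdict.

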